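Release and shut the fume-extraction slide gate

ROBOT

A 6-joint arm with a two-finger parallel gripper is mounted at the origin on the work surface. World frame = base frame: x ahead of the robot, y to its left, z up, the work surface at z = 0. Lengths are in m, angles in degrees, forces in N, time in s.
With the tool pointing down it reaches from about 0.35 to 0.775 m from the base axis. Payload 7.3 kg.
Tool frame: the origin (TCP) lies on the centre line of the jaws, within the pads' length; the fingertips stand 19 mm ahead of it and the grasp point (between the pads) is the TCP; z points along the fingers, y is the direction in which the jaws open and shut (so a half turn about z gives the same grasp; the last joint's range is limited). The gripper opens to 92 mm and grips with 3 to 60 N. Pads are 19 mm wide; open, the fingers measure 130 mm over their backs; the gripper's body (75 mm by 190 mm) begins 47 mm behind the grasp point.
Start: joints at [-8.365, 19.595, 87.324, -0, 73.075, -8.365], TCP at [0.525, 0, 0.246] pointing down, gripper open.
Joint ranges: [-145.02, 145.02], [-44.19, 115.74], [2.07, 154.8], [-57.11, 237.11], [16.16, 152.29], [-177.93, 177.93]. Speed limits (degrees/s): [147.25, 147.25, 180, 180, 180, 180].

INTERFACE

Orientations are given as a 3x3 rotation matrix whose columns are the frame's x, y, z axes.
In Python, from bench import robot gives the robot as it stands.
- The arm moves only by the tool step_arm, never from a script. Its arguments are lists of equal length, an entry for each row: "slide": the shift along the world's x, y, z normalised to -1 to 1, where 1 is 0.03 m, a list of three; "turn": the turn, a rotation vector about the world's x, y, z normalised to -1 to 1, where 1 is 0.1 rad, a list of three; "gripper": the gripper command: -1 is shut, 1 is fully open, values between are in proportion. In form: {"slide": [[dx, dy, dz], ...], "turn": [[ax, ay, az], ...], "gripper": [gripper, ...]}. A call has 1 to 10 rows; each row shifts and turns the commanded pose from where the row before left it; what a row does not reach is not made up. A row lasts 1/8 s, in which the tool goes at most 62.5 mm and 10.7 degrees, less where a joint would pass 70% of its speed; a pose out of reach is approached as far as the arm can. A call with a number of a shift or a turn outside -1 to 1 is refused whole. A call with a gripper value outside its range is refused whole. The fingers move at their own pace and stop on an object; "squeeze" is the grip in N (left out, the last holds). Time passes only in rows, so rows that do not move let the fingers close. It gives the time, the measured TCP pose, the force and the opening at its end, in the units of the state.
- robot.get_obs(): the state, without advancing time (a new reading comes with each control period).
- robot.capture(name): name is "scene" or "side" or "wrist"; returns a dict with "img" (400x640x3 uint8, blue, green, red), "range_z" (400x640 float32, m along the optical axis (not along the pixel's ray), 0 where there is no reading), "fx", "fy", "cx", "cy" (pixels), "eye" and "orientation" of the camera in the world. Camera axes: x right, y up, looking along -z (the intrinsics and any distortion apply to the point x, -y, -z); pixel columns grow to the right and rows downward; lengths in m; the calibration is good to about 2 mm. A picture is of the moment at which its call begins.
- robot.finish_job(): hands the job in, once; it reports no verdict.
The state is a dict: "clock": time; "joint_positions": joint angles; "dq": joint speeds; "tau": joint torques, N m; "eef_pos": TCP position; "ee_rot": TCP orientation; "force": force on the tool from outside, world axes, zero at the start; "moment": the same for the moment, N m; "finger_gap": opening from 0.0 (shut) to 1.0 (fully open).
Only numpy, scipy, OpenCV 4.12 (cv2) and the standard library are available. Lean on these libraries where they do the work, as an engineer would, in place of code of your own. Each camera call takes 0.05 s, during which the arm holds its last target. There are 200 camera calls.

TASK

Shut the slide gate of the bench fume-extraction box: draw the red-handled locking pin straight out of its sloping sleeve without wrenching or forcing it, lay it down flat inside the black tray (do not drop it), and then push the gate fully shut until the spring catch clicks in behind it. Leave the spray can, the tin and the steel angle where they stand, and let go of everything at the end.

Things in the scene. Friction and masses are not known exactly. Their poses are not given: they have to be found in the camera images.
- unit: Blue fume-extraction box fixed to the table, 80 mm high; x from -110 to +70 mm of its origin, y from -135 to +135, origin on the table top. Its slide gate runs along the top towards its own +y and, shut, covers the round dark suction mouth, 80 mm wide, centred at x 0, y +50. Two aluminium bars, tops at most 98 mm above the table, run along it at x -47 and +57.
- sleeve_mouth (a point): Centre of the upper, outer mouth of the steel sleeve on a post at the box's +x side; axes are the box's. The sleeve (60 mm long, 38 mm across, bore 22 mm) lies in the box's plane y = +20 mm and climbs at 35 degrees above level towards the box's +x: the pin is drawn out along (cos35, 0, sin35) in the box's frame. The mouth is at (102, 20, 153) mm in that frame.
- pin_grip (a point): Centre of the locking pin's red handle: 70 mm long (own x), 28 mm across the flats (y), 34 mm the other way (z). Own x runs along the pin from tip to handle; own y is level and along the box's y at the start. Collar, 34 mm across, 35 to 41 mm from this point towards the tip, rests on the sleeve's mouth. Pin 0.25 to 0.47 kg, centre of mass about 42 mm from here towards the tip.
- pin_tip (a point): Centre of the tip of the pin's round steel shaft (20 mm across), 126 mm from the handle's centre; same axes as the pin. The whole pin is 161 mm long. At the start it is fully in, with 85 mm of shaft below the sleeve's mouth: it comes free when drawn more than 85 mm along the sleeve's axis. A light grip (about 25 N) is enough to draw it; closing hard or pulling askew wrenches it in the sleeve.
- pin: The locking pin; its origin is the handle's centre, axes as for pin_grip.
- gate (a joint): Travel of the slide gate along the box's +y, m: 0 wide open, about 0.10 shut and caught, 0.106 hard stop. Starts between 0 and 0.02. About 5 N of friction, some 4 N more while it pushes the catch aside (0.06 to 0.095). While the pin is in, a yellow block on the gate meets the pin at 0.03.
- gate_handle (a point): Grip point of the gate's upright yellow tab: tab 50 mm (box's x) x 14 mm (y), 55 mm high from the gate's upper face; this point is 32 mm above that face and 23 mm below the tab's top, midway in x and y. Moves with the gate; reported axes are the box's.
- catch (a joint): Brass roller of the spring catch, m: 0 fully sprung out, grows to 0.012 while the gate's tooth pushes it aside, springs back to 0 when the gate has passed 0.099. It needs no handling.
- tray: Black open tray fixed to the table, outside 240 (x) x 140 (y) x 28 mm high, walls and floor 5 mm; origin under its centre on the table. It stands on the robot's left or right.
- offcuts: Green box of steel offcuts fixed to the table, 200 (x) x 130 (y) x 70 mm high, origin under its centre; it stands on the other side. An obstacle.
- spray_can_center (a point): Middle of a blue upright spray can, 60 mm across, 160 mm high. Leave alone.
- tin_center (a point): Middle of an open steel tin, 74 mm across, 100 mm high. Leave alone.
- angle_center (a point): Middle of a loose piece of dark steel angle, 120 mm long, 40 x 40 mm, lying on the table. Leave alone.
There are look-alikes about, which are no part of the job. Leave any pink or white look-alike of the pin alone.

How it is judged (in metres and radians):
On the way, in this order (a step that is already met when the one before it is completed fails the run):
1. the pin is drawn clear of its sleeve (z of pin_tip in the frame of unit above 0.152 m), for 0.05 s.
2. the pin lies flat in the tray, let go and at rest (x of pin_grip in the frame of tray between -0.12 and 0.12 m and y of pin_grip in the frame of tray between -0.07 and 0.07 m and z of each of pin_grip, pin_tip in the frame of tray below 0.045 m and x of pin_tip in the frame of tray between -0.12 and 0.12 m and y of pin_tip in the frame of tray between -0.07 and 0.07 m and angle between pin_grip's own x axis and vertical between 1.35 and 1.8 rad and linear speed of pin below 0.03 m/s and contact force between the fingers and pin below 0.1 N), for 0.2 s.
3. the gate is shut with the catch sprung out behind it (value of joint gate above 0.097 m and value of joint catch below 0.003 m), for 0.2 s.
At the end, for the whole second after the job is handed in: The pin lies flat (within about 13 degrees of level) wholly inside the tray, at rest and let go; the gate is at 0.097 m or more and the catch has sprung back to under 0.003 m (all of step 2 and all of step 3); the robot touches nothing.
It fails at once if the spray can, the tin or the steel angle moved more than 30 mm (distance of any of spray_can_center, tin_center, angle_center from where it was at the start of the episode above 0.03 m).
It fails at once if the spray can or the tin tipped (angle between any of spray_can_center, tin_center's own z axis and vertical above 0.35 rad).
It fails at once if the pin dropped: falling loose faster than 0.8 m/s (a fall of over 30 mm) (linear speed of pin above 0.8 m/s and contact force between the fingers and pin below 0.1 N).
It fails at once if the pin wrenched against the sleeve with more than 150 N (contact force between pin and unit above 150 N).
It also fails if it takes over 54 s, if anything falls off the work surface, if the arm or the gripper's body presses on something with over 40 N, if the wrist force passes 120 N, or if a joint passes its speed limit or range.

## Working session

There is one attempt and no reset: what is moved stays moved. The work goes in short steps, Python scripts to look and compute and a tool call to move; the robot and the scene stay as the last step left them, time stands still between calls to the robot, and variables do not carry over. Pictures are saved under pics/ and viewed, on a budget of 10 in all, crops included, one or two more only if the job needs it, and the job is handed in when it is done.

Besides the shell and the picture viewer there is one more tool, called after "Request:" by a JSON object that holds its "fn" and its "kwargs", one argument or row to a line. step_arm: Moves the arm, as the interface text tells. Scaled input: -1 to 1 covers 0.03 m each way for a shift and 0.1 rad each way for a turn. Its arguments: {"type":"object","properties":{"slide":{"type":"array","items":{"type":"array","items":{"type":"number"}}},"turn":{"type":"array","items":{"type":"array","items":{"type":"number"}}},"gripper":{"type":"array","items":{"type":"number"}},"squeeze":{"type":"number"}},"required":["slide","turn","gripper"]}

```bash
ls; mkdir -p pics
cat > h.py <<'E'
import numpy as np, cv2, pickle
from bench import robot
def cap(n,save):
    c=robot.capture(n); cv2.imwrite(f'pics/{save}.png',c['img']); pickle.dump(c,open(f'pics/{save}.pkl','wb')); return c
def ld(s): return pickle.load(open(f'pics/{s}.pkl','rb'))
def pts(c):
    h,w=c['range_z'].shape; u,v=np.meshgrid(np.arange(w),np.arange(h)); z=c['range_z']
    P=np.stack([(u-c['cx'])/c['fx']*z,-(v-c['cy'])/c['fy']*z,-z],-1)
    P=P@np.array(c['orientation']).T+np.array(c['eye']); P[z==0]=np.nan; return P
E
python3 - <<'E'
from h import *
a=cap('scene','s1'); b=cap('side','d1')
print({k:a[k] for k in a if k not in('img','range_z')}); print({k:b[k] for k in b if k not in('img','range_z')})
print(robot.get_obs())
E
```

```text
pics
{'fx': 400.9727419239285, 'fy': 400.9727419239285, 'cx': 318.62395244409163, 'cy': 195.37880353422273, 'eye': array([ 1.24035612, -0.69538992,  0.76502146]), 'orientation': array([[ 0.70473136, -0.39775684,  0.5874889 ],
       [ 0.70943375,  0.38622782, -0.58951829],
       [ 0.00758038,  0.83223648,  0.55436899]])}
{'fx': 488.82829728610574, 'fy': 488.82829728610574, 'cx': 312.0440992027709, 'cy': 198.55017163857178, 'eye': array([ 0.14883814, -1.0163371 ,  0.74760611]), 'orientation': array([[ 0.92776273,  0.1660315 , -0.33420032],
       [-0.37270694,  0.45689973, -0.80767084],
       [ 0.01859723,  0.87388568,  0.48577563]])}
{'clock': 0.1, 'joint_positions': array([-8.36533595e+00,  1.96360973e+01,  8.73720999e+01, -1.60224702e-03,
        7.30736100e+01, -8.36381642e+00]), 'dq': array([ 0.0422722 , -0.12068865, -0.09399396, -0.0579452 ,  0.01196983,
       -0.00715791]), 'tau': array([ 1.49919495e-03, -4.32001984e+01, -2.44694173e+01,  7.19219679e-02,
        5.25739230e-02, -9.79429342e-05]), 'eef_pos': array([5.24665887e-01, 6.19081615e-05, 2.45079253e-01]), 'ee_rot': array([[ 1.84884113e-05,  9.99998997e-01, -1.41650606e-03],
       [ 9.99999983e-01, -1.82316804e-05,  1.81255066e-04],
       [ 1.81229059e-04, -1.41650938e-03, -9.99998980e-01]]), 'force': array([ 0.17830088, -0.58914881,  0.16011895]), 'moment': array([-0.06967831,  0.00997583, -0.02209887]), 'finger_gap': 0.9989751965598687}
```

View pics/s1.png

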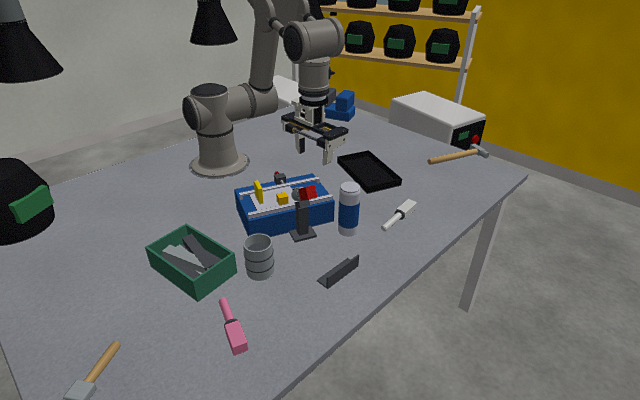

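View pics/d1.png

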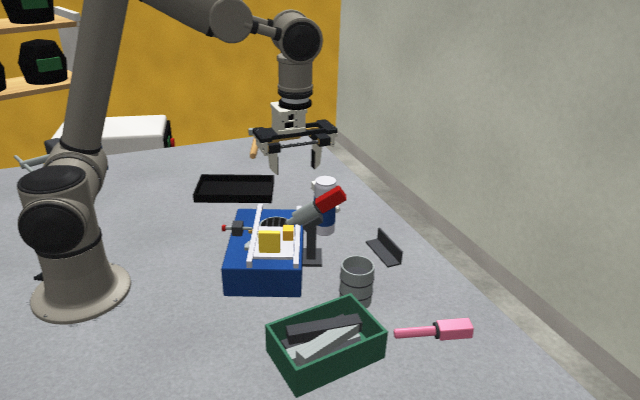

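Scene view: the box is near (285,205), the pin's red handle at (308,193), the can at (349,208), the tin at (259,257), the tray at (370,170), the offcuts at (190,260) and the angle at (340,270). The side view shows the yellow tab at (270,240), the block at (288,232) and the red handle at (330,200). Next I'll measure the poses.

```bash
cat > m.py <<'E'
from h import *
Ps=[];C=[]
for s in('s1','d1'):
    c=ld(s);P=pts(c);Ps.append(P.reshape(-1,3));C.append(cv2.cvtColor(c['img'],cv2.COLOR_BGR2HSV).reshape(-1,3).astype(int))
src=np.r_[np.zeros(len(Ps[0])),np.ones(len(Ps[1]))]
P=np.vstack(Ps);H=np.vstack(C)
ok=np.isfinite(P[:,0])&(P[:,0]>.2)&(P[:,0]<1.1)&(abs(P[:,1])<.6)&(P[:,2]>-.01)&(P[:,2]<.3)
P,H,src=P[ok],H[ok],src[ok]
h,s,v=H.T; x,y,z=P.T
def rep(n,m):
    for k in(0,1):
        q=P[m&(src==k)]
        if len(q)>5: print(n,k,len(q),'mean',q.mean(0).round(4),'lo',np.percentile(q,2,0).round(3),'hi',np.percentile(q,98,0).round(3), 'rect',cv2.minAreaRect(q[:,:2].astype(np.float32)))
blue=(h>100)&(h<125)&(s>150)
inb=(x>.3)&(x<.8)&(abs(y)<.25)
rep('bluetop',blue&(abs(z-.08)<.006)&inb)
rep('blueall',blue&inb&(z>.01)&(z<.09))
red=((h<6)|(h>174))&(s>150)&(v>60)
rep('red',red&(z>.12))
rep('yel',(h>22)&(h<32)&(s>150)&(z>.09)&inb)
rep('green',(h>65)&(h<90)&(s>100)&(z>.06)&(z<.075))
rep('tray',(v<50)&(z>.015)&(z<.035)&(y>.1))
rep('table',(s<60)&(z<.01)&(x>.3))
if __name__=='__main__':
    q=P[red&(z>.12)]; m=q.mean(0);print(np.linalg.svd(q-m,full_matrices=False)[2][0])
E
python3 m.py
```

```text
bluetop 0 940 mean [ 0.4498 -0.0534  0.0798] lo [ 0.319 -0.192  0.075] hi [0.652 0.089 0.084] rect ((0.48268836736679077, -0.04304881393909454), (0.3075201213359833, 0.2737326920032501), 68.73068237304688)
bluetop 1 1928 mean [ 0.4015 -0.07    0.0794] lo [ 0.311 -0.191  0.075] hi [0.529 0.092 0.082] rect ((0.4692911207675934, -0.05850839614868164), (0.2777386009693146, 0.26119276881217957), 67.59089660644531)
blueall 0 2455 mean [ 0.4955 -0.0652  0.0593] lo [ 0.327 -0.196  0.014] hi [0.656 0.076 0.083] rect ((0.4835226237773895, -0.042248502373695374), (0.309903621673584, 0.27470695972442627), 68.73068237304688)
blueall 1 3803 mean [ 0.4006 -0.1109  0.0616] lo [ 0.306 -0.198  0.013] hi [0.626 0.083 0.082] rect ((0.4702501595020294, -0.05765141546726227), (0.28023821115493774, 0.2626565098762512), 67.7522964477539)
red 0 200 mean [ 0.6    -0.0949  0.1892] lo [ 0.56  -0.107  0.158] hi [ 0.621 -0.082  0.208] rect ((0.5899552702903748, -0.08828031271696091), (0.02735329419374466, 0.06495128571987152), 73.59640502929688)
red 1 475 mean [ 0.5784 -0.0897  0.18  ] lo [ 0.549 -0.106  0.148] h
[... 1121 characters left out ...]
4254794120788574), 68.50437927246094)
tray 1 678 mean [0.4447 0.3449 0.0226] lo [0.322 0.249 0.015] hi [0.569 0.452 0.03 ] rect ((0.44855302572250366, 0.35151422023773193), (0.15283942222595215, 0.23920628428459167), 68.62207794189453)
table 0 43817 mean [ 0.6658 -0.1707  0.0008] lo [ 0.327 -0.588 -0.003] hi [0.872 0.555 0.005] rect ((0.5884590148925781, -6.014108657836914e-05), (1.1998692750930786, 0.5767152905464172), 89.99799346923828)
table 1 38463 mean [ 6.251e-01 -1.839e-01  2.000e-04] lo [ 0.308 -0.58  -0.003] hi [0.863 0.55  0.006] rect ((0.5876245498657227, -3.0040740966796875e-05), (0.5752393007278442, 1.1999367475509644), 0.004557610023766756)
[-0.79364613  0.25983902 -0.55009954]
```

```bash
cat > fit.py <<'E'
from m import *
print('----')
d1=(src==1)&blue&inb; 
# box corners fit: yaw/x/y from silhouettes of unit points (blue z>.02), residual to box surface
from scipy.optimize import least_squares
can=np.zeros(len(P),bool)
def loc(p,q):
    c,s_=np.cos(p[2]),np.sin(p[2]); d=q[:,:2]-p[:2]; return np.c_[d@[c,s_],d@[-s_,c]]
p=np.array([.49,-.06,np.radians(-21.5)])
for k in((0,),(1,),(0,1)):
    p=np.array([.49,-.06,np.radians(-21.5)])
    for it in range(6):
        tol=.03 if it<2 else .008
        m=blue&np.isin(src,k)&(z>.008)&(z<.07)&inb
        L=loc(p,P)
        f1=m&(abs(L[:,1]+.135)<tol)&(L[:,0]>-.105)&(L[:,0]<.06)   # -y face
        f2=m&(abs(L[:,0]-.07)<tol)&(abs(L[:,1])<.13)              # +x face
        fs=[(f1,1,-.135),(f2,0,.07)]
        def r(p): return np.concatenate([loc(p,P[f])[:,a]-v0 for f,a,v0 in fs])
        if f1.sum()<20:
            p[0]+=0
        sol=least_squares(r,p,loss='soft_l1',f_scale=.002); p=sol.x
    print('box',k,p[:2].round(4),np.degrees(p[2]).round(2),f1.sum(),f2.sum(),abs(r(p)).mean().round(4))
c,s_=np.cos(p[2]),np.sin(p[2]); R=np.array([[c,-s_,0],[s_,c,0],[0,0,1]]); O=np.r_[p[:2],0]
np.savez('box.npz',R=R,O=O,yaw=p[2])
d=np.array([np.cos(np.radians(35)),0,np.sin(np.radians(35))])
print('mouth',R@[.102,.02,.153]+O,'grip',R@(np.array([.102,.02,.153])+.041*d)+O,'d',R@d)
Q=(P-O)@R
rm=red&(z>.12)&(abs(Q[:,0]-.135)<.06)&(abs(Q[:,1]-.02)<.04)
for k in(0,1):
    q=Q[rm&(src==k)]; print('red box frame',len(q),q.mean(0).round(4),np.percentile(q,2,0).round(4),np.percentile(q,98,0).round(4))
ym=(h>22)&(h<32)&(s>150)&(z>.09)&inb
for k in(0,1):
    q=Q[ym&(src==k)&(z>.12)]; print('tab',len(q),q.mean(0).round(4),np.percentile(q,2,0).round(4),np.percentile(q,98,0).round(4))
    q=Q[ym&(src==k)&(z<.13)&(Q[:,1]>-.03)]; print('block',len(q),np.percentile(q,2,0).round(4),np.percentile(q,98,0).round(4))
# tall things outside box
for k in(0,1):
    o=(src==k)&(z>.04)&(z<.17)&((abs(Q[:,1])>.15)|(Q[:,0]>.08))&(x>.45)&(y<.2)&(y>-.3)&~rm
    n=o&(z>.09)
    g=np.round(P[n][:,:2]/.02).astype(int); uu,ct=np.unique(g,axis=0,return_counts=True)
    print([(tuple((a*.02).round(2)),b) for a,b in zip(uu,ct) if b>15])
E
python3 fit.py | sed -n '/----/,$p'
```

```text
----
box (0,) [ 0.0407 -0.1471] -67.98 0 0 nan
box (1,) [ 0.5109 -0.074 ] -22.06 1022 65 0.0015
box (0, 1) [ 0.515  -0.0753] -21.82 1101 101 0.0015
mouth [ 0.61716284 -0.09462348  0.153     ] grip [ 0.64834229 -0.10710586  0.17651663] d [ 0.76047442 -0.30444824  0.57357644]
red box frame 153 [0.0942 0.0157 0.1944] [0.0779 0.0049 0.1737] [0.1046 0.0309 0.2091]
red box frame 149 [0.0849 0.0081 0.1916] [0.0757 0.002  0.1701] [0.0976 0.0235 0.2083]
tab 92 [-0.0623 -0.0799  0.1372] [-0.0928 -0.0873  0.1209] [-0.0399 -0.0309  0.1472]
block 71 [-0.0436 -0.0292  0.0984] [-0.0186 -0.0072  0.12  ]
tab 205 [-0.0745 -0.0867  0.133 ] [-0.0976 -0.091   0.1205] [-0.0524 -0.0832  0.1451]
block 48 [-0.0466 -0.0283  0.1159] [-0.0251 -0.0081  0.1192]
[((np.float64(0.54), np.float64(-0.26)), np.int64(22)), ((np.float64(0.54), np.float64(-0.24)), np.int64(19)), ((np.float64(0.56), np.float64(-0.22)), np.int64(30)), ((np.float64(0.58), np.float64(-0.28)), np.int64(22)), ((np.float64(0.58), np.float64(-0.22)), np.int64(20)), ((np.float64(0.6), np.float64(-0.28)), np.int64(39)), ((np.float64(0.62), np.float
[... 600 characters left out ...]
t64(-0.22)), np.int64(27)), ((np.float64(0.58), np.float64(-0.28)), np.int64(37)), ((np.float64(0.58), np.float64(-0.22)), np.int64(32)), ((np.float64(0.6), np.float64(-0.28)), np.int64(22)), ((np.float64(0.6), np.float64(-0.24)), np.int64(31)), ((np.float64(0.6), np.float64(-0.22)), np.int64(29)), ((np.float64(0.6), np.float64(0.06)), np.int64(16)), ((np.float64(0.62), np.float64(0.06)), np.int64(24)), ((np.float64(0.64), np.float64(0.04)), np.int64(19)), ((np.float64(0.64), np.float64(0.06)), np.int64(20))]fit.py:23: RuntimeWarning: Mean of empty slice.
  print('box',k,p[:2].round(4),np.degrees(p[2]).round(2),f1.sum(),f2.sum(),abs(r(p)).mean().round(4))
  ret = ret.dtype.type(ret / rcount)
```

```bash
python3 - <<'E'
import re
t=open('fit.py').read()
t=t.replace("p=np.array([.49,-.06,np.radians(-21.5)])\nfor","""L=loc([0,0,np.radians(-21.8)],P)
for k in (0,1):
    mm=blue&(src==k)&(z>.01)&(z<.085)&inb
    print(k,[ (round(b,3),n) for n,b in zip(*np.histogram(L[mm,0],np.arange(.3,.62,.01)))])
    print(k,[ (round(b,3),n) for n,b in zip(*np.histogram(L[mm&(L[:,0]<.53),1],np.arange(-.06,.3,.01)))])
p=None
for""").replace("    p=np.array([.49,-.06,np.radians(-21.5)])","    p=np.array([.452,-.043,np.radians(-21.8)])").replace("tol=.03 if it<2","tol=.015 if it<2")
open('fit.py','w').write(t)
E
python3 fit.py 2>/dev/null| sed -n '/----/,$p' | head -20| sed 's/np.float64//g;s/np.int64//g'
```

```text
----
0 [((0.3), (0)), ((0.31), (0)), ((0.32), (2)), ((0.33), (67)), ((0.34), (111)), ((0.35), (51)), ((0.36), (14)), ((0.37), (20)), ((0.38), (60)), ((0.39), (54)), ((0.4), (43)), ((0.41), (42)), ((0.42), (49)), ((0.43), (47)), ((0.44), (53)), ((0.45), (50)), ((0.46), (48)), ((0.47), (17)), ((0.48), (13)), ((0.49), (18)), ((0.5), (1251)), ((0.51), (152)), ((0.52), (0)), ((0.53), (0)), ((0.54), (0)), ((0.55), (0)), ((0.56), (15)), ((0.57), (35)), ((0.58), (65)), ((0.59), (147)), ((0.6), (1))]
0 [((-0.06), (0)), ((-0.05), (0)), ((-0.04), (0)), ((-0.03), (0)), ((-0.02), (203)), ((-0.01), (123)), ((0.0), (120)), ((0.01), (121)), ((0.02), (84)), ((0.03), (70)), ((0.04), (83)), ((0.05), (67)), ((0.06), (68)), ((0.07), (75)), ((0.08), (77)), ((0.09), (80)), ((0.1), (75)), ((0.11), (75)), ((0.12), (58)), ((0.13), (1)), ((0.14), (0)), ((0.15), (3)), ((0.16), (19)), ((0.17), (77)), ((0.18), (79)), ((0.19), (80)), ((0.2), (82)), ((0.21), (81)), ((0.22), (96)), ((0.23), (113)), ((0.24), (107)), ((0.25), (45)), ((0.26), (0)), ((0.27), (0)), ((0.28), (0))]
1 [((0.3), (0)), ((0.31), (0)), ((0.32), 
[... 2154 characters left out ...]
0.02)), (171)), (((0.64), (0.04)), (31)), (((0.64), (0.06)), (21)), (((0.66), (0.02)), (46)), (((0.66), (0.04)), (120)), (((0.66), (0.06)), (22))]
[(((0.52), (-0.08)), (31)), (((0.54), (-0.26)), (31)), (((0.54), (-0.08)), (237)), (((0.54), (-0.06)), (18)), (((0.56), (-0.28)), (50)), (((0.56), (-0.22)), (27)), (((0.56), (-0.08)), (55)), (((0.58), (-0.28)), (37)), (((0.58), (-0.22)), (32)), (((0.6), (-0.28)), (22)), (((0.6), (-0.24)), (31)), (((0.6), (-0.22)), (29)), (((0.6), (0.02)), (54)), (((0.6), (0.04)), (75)), (((0.6), (0.06)), (18)), (((0.62), (0.02)), (73)), (((0.62), (0.04)), (26)), (((0.62), (0.06)), (24)), (((0.64), (0.02)), (32)), (((0.64), (0.04)), (25)), (((0.64), (0.06)), (20))]
```

Request:
{"fn": "step_arm", "kwargs": {
  "slide": [
    [0,-0.163,0],
    [0,-0.163,0],
    [0,-0.163,0],
    [0,-0.163,0],
    [0,-0.163,0],
    [0,-0.163,0],
    [0,-0.163,0],
    [0,-0.163,0],
    [0,-0.163,0],
    [0,-0.163,0]
  ],
  "turn": [
    [0,0,0.986],
    [0,0,0.986],
    [0,0,0.986],
    [0,0,0.986],
    [0,0,0.986],
    [0,0,0.986],
    [0,0,0.986],
    [0,0,0.986],
    [0,0,0.986],
    [0,0,0.986]
  ],
  "gripper": [0.3,0.3,0.3,0.3,0.3,0.3,0.3,0.3,0.3,0.3],
  "squeeze": 25
}}

```text
clock: 1.35
eef_pos: [0.5248, -0.049, 0.2453]
ee_rot: [[-0.836, 0.549, -0.001], [0.549, 0.836, 0.0], [0.001, -0.0, -1.0]]
force: [0.3, -0.2, 0.5]
finger_gap: 0.65
```

Request:
{"fn": "step_arm", "kwargs": {
  "slide": [
    [0,-0.163,0],
    [0,-0.163,0],
    [0,0,0],
    [0,0,0],
    [0,0,0],
    [0,0,0],
    [0,0,0],
    [0,0,0],
    [0,0,0],
    [0,0,0]
  ],
  "turn": [
    [0,0,0.986],
    [0,0,0.986],
    [-0.33,-0.808,0],
    [-0.33,-0.808,0],
    [-0.33,-0.808,0],
    [-0.33,-0.808,0],
    [-0.33,-0.808,0],
    [-0.33,-0.808,0],
    [-0.33,-0.808,0],
    [0,0,0]
  ],
  "gripper": [0.3,0.3,0.3,0.3,0.3,0.3,0.3,0.3,0.3,0.3]
}}

```text
clock: 2.6
eef_pos: [0.5236, -0.0582, 0.2447]
ee_rot: [[-0.76, 0.377, 0.529], [0.309, 0.926, -0.216], [-0.571, -0.001, -0.821]]
force: [0.2, -0.6, 0.2]
finger_gap: 0.65
```

Run:
```python
from h import *
c=cap('wrist','w1'); cap('side','d2')
o=robot.get_obs(); print(o['clock'],o['eef_pos'],o['ee_rot'].round(3),o['joint_positions'].round(1),o['force'])
B=np.load('box.npz');R,O=B['R'],B['O']
a=np.radians(35);print('zt',R@[np.sin(a),0,-np.cos(a)],'by',R[:,1])
P=pts(c).reshape(-1,3);H=cv2.cvtColor(c['img'],cv2.COLOR_BGR2HSV).reshape(-1,3).astype(int)
Q=(P-O)@R
h,s,v=H.T
m=((h<6)|(h>174))&(s>150)&(v>60)&(abs(Q[:,0]-.135)<.06)&(abs(Q[:,1]-.02)<.04)&(P[:,2]>.13)
q=Q[m];print('red',len(q),q.mean(0),np.percentile(q,1,0),np.percentile(q,99,0))
# pin frame
D=np.array([[np.cos(a),0,np.sin(a)],[0,1,0],[-np.sin(a),0,np.cos(a)]])
g=np.array([.102,.02,.153])+.041*D[0]
w=(q-g)@D.T; print('pin frame mm',np.percentile(w,[1,50,99],0).round(4)*1000)
top=w[abs(w[:,2]-.017)<.006]
hh=np.histogram(w[:,2],20);print(hh)
if len(top): print('top', cv2.minAreaRect(top[:,:2].astype(np.float32)), np.median(top[:,2]))
```

```text
2.7 [ 0.525204   -0.05871333  0.24590191] [[-0.759  0.378  0.53 ]
 [ 0.31   0.926 -0.217]
 [-0.573 -0.    -0.82 ]] [-11.1   6.4 114.5 -14.9  25.4 -67.3] [-0.03863615  0.9119068  -0.08263203]
zt [ 0.53104149 -0.21675992 -0.81915204] by [0.37790939 0.92584259 0.        ]
red 3353 [0.1209013  0.02152991 0.18630173] [0.09858404 0.00859834 0.16977752] [0.14549372 0.03467186 0.20359873]
pin frame mm [[-34.1 -11.4  14.6]
 [ -7.1   1.3  16.5]
 [ 23.6  14.7  18. ]]
(array([  3,   6,   6,  13,  28,  48,  96, 196, 319, 401, 537, 527, 453,
       341, 214,  94,  47,  18,   4,   2]), array([0.01349206, 0.01376045, 0.01402883, 0.01429722, 0.0145656 ,
       0.01483399, 0.01510237, 0.01537076, 0.01563915, 0.01590753,
       0.01617592, 0.0164443 , 0.01671269, 0.01698107, 0.01724946,
       0.01751784, 0.01778623, 0.01805462, 0.018323  , 0.01859139,
       0.01885977]))
top ((-0.005137171596288681, 0.0019226102158427238), (0.02729061432182789, 0.05918113514780998), 89.99038696289062) 0.016455669598268247
```

View pics/w1.png

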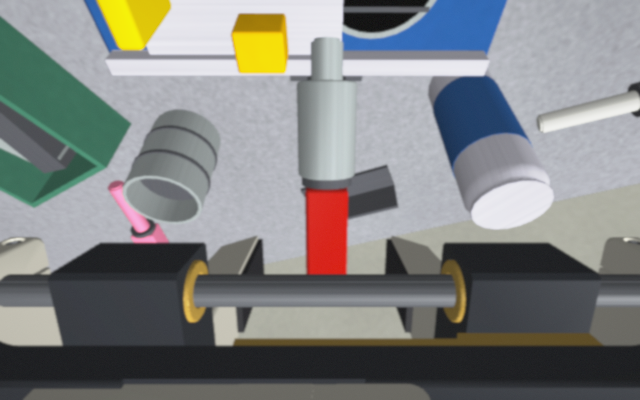

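The wrist view shows the handle (x 306–348) centred between the pads (262–388) with the sleeve straight behind it. Next I'll go in along the tool axis.

Request:
{"fn": "step_arm", "kwargs": {
  "slide": [
    [0.2,-0.074,-0.3],
    [0.2,-0.074,-0.3],
    [0.2,-0.074,-0.3],
    [0.2,-0.074,-0.3],
    [0.2,-0.074,-0.3],
    [0.2,-0.074,-0.3],
    [0.2,-0.074,-0.3],
    [0.2,-0.074,-0.3],
    [0,0,0],
    [0,0,0]
  ],
  "turn": [
    [0,0,0],
    [0,0,0],
    [0,0,0],
    [0,0,0],
    [0,0,0],
    [0,0,0],
    [0,0,0],
    [0,0,0],
    [0,0,0],
    [0,0,0]
  ],
  "gripper": [0.3,0.3,0.3,0.3,0.3,0.3,0.3,0.3,0.3,0.3]
}}

```text
clock: 3.95
eef_pos: [0.5744, -0.0755, 0.1774]
ee_rot: [[-0.761, 0.379, 0.526], [0.311, 0.925, -0.218], [-0.57, -0.002, -0.822]]
force: [-0.2, 0.9, 0.0]
finger_gap: 0.649
```

Request:
{"fn": "step_arm", "kwargs": {
  "slide": [
    [0,0,0],
    [0,0,0],
    [0,0,0],
    [0,0,0]
  ],
  "turn": [
    [0,0,0],
    [0,0,0],
    [0,0,0],
    [0,0,0]
  ],
  "gripper": [0,-0.2,-0.3,-0.33],
  "squeeze": 20
}}

```text
clock: 4.45
eef_pos: [0.5743, -0.0755, 0.1773]
ee_rot: [[-0.761, 0.379, 0.526], [0.311, 0.925, -0.218], [-0.569, -0.002, -0.822]]
force: [-0.5, -0.6, -0.2]
finger_gap: 0.343
```

Run:
```python
from h import *
c=cap('wrist','w2');d=cap('side','d3')
o=robot.get_obs(); print(o['clock'],o['eef_pos'],o['ee_rot'].round(3),o['joint_positions'].round(1),o['force'],o['moment'],o['finger_gap'])
a=cv2.resize(d['img'][120:320,200:400],(400,400),interpolation=2)
cv2.imwrite('pics/v3.png',np.hstack([cv2.resize(c['img'],(400,250)),a[:250]]) )
```

```text
4.55 [ 0.57430525 -0.07564954  0.17727805] [[-0.761  0.379  0.526]
 [ 0.311  0.925 -0.218]
 [-0.569 -0.002 -0.822]] [-12.   17.5 113.1 -21.8  16.2 -60.6] [-0.09447218 -1.17866241 -0.72809649] [ 0.07646839  0.23977026 -0.15186441] 0.33390781825595645
```

View pics/v3.png

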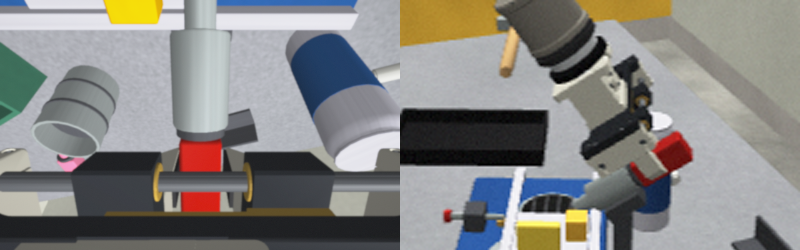

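The view shows the pads either side of the handle, clear of the collar. Joint 5 is at its lower limit, so I'll ease the tilt by 4° before gripping.

Request:
{"fn": "step_arm", "kwargs": {
  "slide": [
    [0,0,0],
    [0,0,0],
    [0,0,0]
  ],
  "turn": [
    [0.265,0.65,0],
    [0,0,0],
    [0,0,0]
  ],
  "gripper": [-0.33,-0.33,-0.33]
}}

```text
clock: 4.92
eef_pos: [0.5741, -0.0756, 0.177]
ee_rot: [[-0.796, 0.38, 0.472], [0.325, 0.925, -0.196], [-0.511, -0.003, -0.86]]
force: [0.2, -0.7, -0.6]
finger_gap: 0.335
```

```bash
cat > st.py <<'E'
from h import *
o=robot.get_obs(); print(o['clock'],o['eef_pos'].round(4),o['ee_rot'].round(3).tolist(),o['joint_positions'].round(1),o['force'].round(1),o['moment'].round(2),o['finger_gap'])
B=np.load('box.npz');R,O=B['R'],B['O'];a=np.radians(35)
D=np.array([[np.cos(a),0,np.sin(a)],[0,1,0],[-np.sin(a),0,np.cos(a)]])
g=np.array([.102,.02,.153])+.041*D[0]
q=R.T@(o['eef_pos']-O);print('tcp box',q.round(4),'pin frame mm',(D@(q-g)*1000).round(1),'zt box',(R.T@o['ee_rot'][:,2]).round(3),'yt',(R.T@o['ee_rot'][:,1]).round(3))
E
python3 st.py
```

```text
4.925 [ 0.5741 -0.0756  0.177 ] [[-0.796, 0.38, 0.472], [0.325, 0.925, -0.196], [-0.511, -0.003, -0.86]] [-12.4  18.  110.  -13.8  22.3 -68.8] [ 0.2 -0.7 -0.6] [0.21 0.32 0.03] 0.33541872187981064
tcp box [0.123  0.0225 0.177 ] pin frame mm [-10.1   2.5   7.6] zt box [ 0.511 -0.003 -0.86 ] yt [ 0.002  1.    -0.003]
```

Request:
{"fn": "step_arm", "kwargs": {
  "slide": [
    [-0.013,-0.03,0],
    [0,0,0],
    [0,0,0],
    [0,0,0],
    [0,0,0]
  ],
  "turn": [
    [0,0,0],
    [0,0,0],
    [0,0,0],
    [0,0,0],
    [0,0,0]
  ],
  "gripper": [-0.33,-0.36,-0.4,-0.45,-0.55],
  "squeeze": 25
}}

```text
clock: 5.55
eef_pos: [0.5738, -0.0766, 0.1771]
ee_rot: [[-0.796, 0.379, 0.471], [0.325, 0.925, -0.196], [-0.51, -0.003, -0.86]]
force: [-1.3, -0.5, 0.1]
finger_gap: 0.304
```

```bash
python3 st.py
```

```text
5.55 [ 0.5738 -0.0766  0.1771] [[-0.796, 0.379, 0.471], [0.325, 0.925, -0.196], [-0.51, -0.003, -0.86]] [-12.5  17.9 110.  -13.5  22.3 -69.2] [-1.3 -0.5  0.1] [ 0.01  0.37 -0.09] 0.3040536443466961
tcp box [0.1231 0.0215 0.1771] pin frame mm [-9.9  1.5  7.7] zt box [ 0.51  -0.003 -0.86 ] yt [ 0.002  1.    -0.003]
```

Request:
{"fn": "step_arm", "kwargs": {
  "slide": [
    [0.1,-0.041,0.076],
    [0.152,-0.062,0.115],
    [0.152,-0.062,0.115],
    [0.152,-0.062,0.115],
    [0.152,-0.062,0.115]
  ],
  "turn": [
    [0,0,0],
    [0,0,0],
    [0,0,0],
    [0,0,0],
    [0,0,0]
  ],
  "gripper": [-0.8,-0.8,-0.8,-0.8,-0.8]
}}

```text
clock: 6.18
eef_pos: [0.5956, -0.0853, 0.1936]
ee_rot: [[-0.796, 0.379, 0.471], [0.325, 0.925, -0.195], [-0.51, -0.002, -0.86]]
force: [-1.4, 0.9, -2.7]
finger_gap: 0.303
```

```bash
python3 st.py
```

```text
6.175 [ 0.5956 -0.0853  0.1936] [[-0.796, 0.379, 0.471], [0.325, 0.925, -0.195], [-0.51, -0.002, -0.86]] [-13.   18.6 105.7 -11.1  25.9 -72.1] [-1.4  0.9 -2.7] [ 0.29  0.58 -0.05] 0.30273015208871495
tcp box [0.1466 0.0216 0.1936] pin frame mm [18.8  1.6  7.7] zt box [ 0.51  -0.003 -0.86 ] yt [ 0.002  1.    -0.002]
```

Request:
{"fn": "step_arm", "kwargs": {
  "slide": [
    [0.202,-0.0826,0.153],
    [0.202,-0.0826,0.153],
    [0.202,-0.0826,0.153],
    [0.202,-0.0826,0.153],
    [0.202,-0.0826,0.153]
  ],
  "turn": [
    [0,0,0],
    [0,0,0],
    [0,0,0],
    [0,0,0],
    [0,0,0]
  ],
  "gripper": [-0.8,-0.8,-0.8,-0.8,-0.8]
}}

```text
clock: 6.8
eef_pos: [0.6259, -0.0977, 0.2165]
ee_rot: [[-0.796, 0.379, 0.471], [0.325, 0.925, -0.195], [-0.51, -0.002, -0.86]]
force: [-0.3, 0.3, -2.5]
finger_gap: 0.304
```

Request:
{"fn": "step_arm", "kwargs": {
  "slide": [
    [0,0,0],
    [0.202,-0.0826,0.153],
    [0.202,-0.0826,0.153],
    [0.202,-0.0826,0.153],
    [0.202,-0.0826,0.153],
    [0.202,-0.0826,0.153],
    [0.202,-0.0826,0.153],
    [0,0,0]
  ],
  "turn": [
    [0,0,0],
    [0,0,0],
    [0,0,0],
    [0,0,0],
    [0,0,0],
    [0,0,0],
    [0,0,0],
    [0,0,0]
  ],
  "gripper": [-0.8,-0.8,-0.8,-0.8,-0.8,-0.8,-0.8,-0.8],
  "squeeze": 45
}}

```text
clock: 7.8
eef_pos: [0.6624, -0.1127, 0.2443]
ee_rot: [[-0.796, 0.379, 0.472], [0.325, 0.925, -0.196], [-0.511, -0.002, -0.86]]
force: [0.9, -0.3, -2.8]
finger_gap: 0.301
```

```bash
python3 st.py; python3 -c "
from h import *
c=cap('wrist','w4');d=cap('side','d4')
a=cv2.resize(d['img'][100:300,200:400],(400,400),interpolation=2)
cv2.imwrite('pics/v4.png',np.hstack([cv2.resize(c['img'],(400,250)),a[:250]]))"
```

```text
7.8 [ 0.6624 -0.1127  0.2443] [[-0.796, 0.379, 0.472], [0.325, 0.925, -0.196], [-0.511, -0.002, -0.86]] [-14.3  21.7  91.4  -7.   36.6 -77.5] [ 0.9 -0.3 -2.8] [0.28 0.4  0.  ] 0.3013549729893601
tcp box [0.2188 0.0216 0.2443] pin frame mm [107.    1.6   7.8] zt box [ 0.511 -0.003 -0.86 ] yt [ 0.002  1.    -0.002]
```

View pics/v4.png

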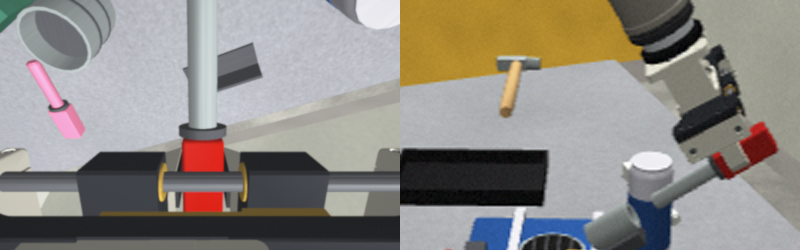

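The shaft end is clear above the sleeve mouth and the pin still sits square in the pads. Next: lift and level it, then carry it over to the tray.

Request:
{"fn": "step_arm", "kwargs": {
  "slide": [
    [0,0,0.35],
    [0,0,0.35],
    [0,0,0.35],
    [0,0,0.35],
    [0,0,0.35],
    [0,0,0.4],
    [0,0,0.4],
    [0,0,0.4],
    [-0.15,0.376,0],
    [-0.302,0.752,0]
  ],
  "turn": [
    [0.33,0.808,0],
    [0.33,0.808,0],
    [0.33,0.808,0],
    [0.33,0.808,0],
    [0.33,0.808,0],
    [0.33,0.808,0],
    [0.33,0.808,0],
    [0,0,0],
    [0,0,0],
    [0,0,0]
  ],
  "gripper": [-0.8,-0.8,-0.8,-0.8,-0.8,-0.8,-0.8,-0.8,-0.8,-0.8]
}}

```text
clock: 9.15
eef_pos: [0.6476, -0.078, 0.3319]
ee_rot: [[-0.923, 0.379, -0.07], [0.378, 0.926, 0.026], [0.074, -0.003, -0.997]]
force: [-0.3, 0.2, -2.8]
finger_gap: 0.298
```

Request:
{"fn": "step_arm", "kwargs": {
  "slide": [
    [-0.302,0.752,0],
    [-0.302,0.752,0],
    [-0.302,0.752,0],
    [-0.302,0.752,0],
    [-0.302,0.752,0],
    [-0.302,0.752,0],
    [-0.302,0.752,0],
    [-0.302,0.752,0],
    [-0.302,0.752,0],
    [-0.302,0.752,0]
  ],
  "turn": [
    [0,0,0],
    [0,0,0],
    [0,0,0],
    [0,0,0],
    [0,0,0],
    [0,0,0],
    [0,0,0],
    [0,0,0],
    [0,0,0],
    [0,0,0]
  ],
  "gripper": [-0.8,-0.8,-0.8,-0.8,-0.8,-0.8,-0.8,-0.8,-0.8,-0.8]
}}

```text
clock: 10.4
eef_pos: [0.557, 0.1484, 0.3322]
ee_rot: [[-0.923, 0.378, -0.071], [0.377, 0.926, 0.026], [0.075, -0.003, -0.997]]
force: [-0.5, -0.7, -2.0]
finger_gap: 0.305
```

Request:
{"fn": "step_arm", "kwargs": {
  "slide": [
    [-0.302,0.752,0],
    [-0.302,0.752,0],
    [-0.302,0.752,0],
    [-0.302,0.752,0],
    [-0.302,0.752,0],
    [-0.302,0.752,0],
    [-0.302,0.752,0],
    [-0.302,0.752,0],
    [-0.15,0.376,0],
    [0,0,0]
  ],
  "turn": [
    [0,0,0],
    [0,0,0],
    [0,0,0],
    [0,0,0],
    [0,0,0],
    [0,0,0],
    [0,0,0],
    [0,0,0],
    [0,0,0],
    [0,0,0]
  ],
  "gripper": [-0.8,-0.8,-0.8,-0.8,-0.8,-0.8,-0.8,-0.8,-0.8,-0.8]
}}

```text
clock: 11.65
eef_pos: [0.4802, 0.3394, 0.3322]
ee_rot: [[-0.924, 0.377, -0.071], [0.376, 0.926, 0.026], [0.075, -0.003, -0.997]]
force: [-0.4, -0.9, -3.4]
finger_gap: 0.3
```

```bash
python3 st.py; python3 -c "
from h import *
c=cap('wrist','w5');d=cap('side','d5')
cv2.imwrite('pics/v5.png',np.hstack([cv2.resize(c['img'],(400,250)),cv2.resize(d['img'],(400,250))]))
for n,k in(('w5',c),('d5',d)):
    P=pts(k).reshape(-1,3);v=k['img'].max(2).reshape(-1)
    q=P[(P[:,2]>.020)&(P[:,2]<.036)&(abs(P[:,0]-.45)<.2)&(abs(P[:,1]-.35)<.15)&(v<60)]
    if len(q)>20: print(n,len(q),cv2.minAreaRect(q[:,:2].astype(np.float32)),np.percentile(q,[1,99],0))
"
```

```text
11.65 [0.4802 0.3394 0.3322] [[-0.924, 0.377, -0.071], [0.376, 0.926, 0.026], [0.075, -0.003, -0.997]] [ 26.2  25.4  65.1   3.1  92.5 -41.6] [-0.4 -0.9 -3.4] [ 0.02 -0.19  0.05] 0.3002652878875868
tcp box [-0.1207  0.3713  0.3322] pin frame mm [-120.7  351.3  274.5] zt box [-0.075 -0.003 -0.997] yt [-0.002  1.    -0.003]
w5 1003 ((0.45008236169815063, 0.35593390464782715), (0.1342891901731491, 0.230484277009964), 68.82504272460938) [[0.32179099 0.25782052 0.0201666 ]
 [0.57461803 0.45696796 0.03021851]]
d5 472 ((0.447503924369812, 0.35089966654777527), (0.1517411768436432, 0.2412358522415161), 69.34760284423828) [[0.31674384 0.24786503 0.02014049]
 [0.57444146 0.4550243  0.03059323]]
```

View pics/v5.png

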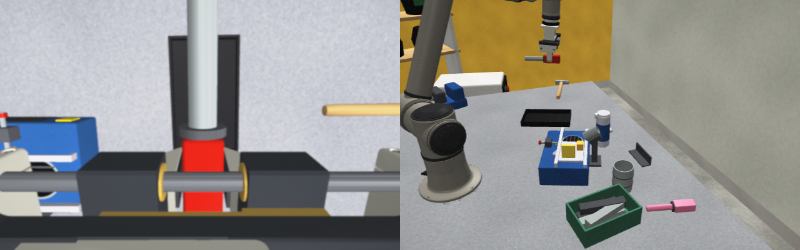

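The pin is level and lined up over the tray, shaft and tray both running straight up the wrist image at x≈205. I'll lower it now.

Request:
{"fn": "step_arm", "kwargs": {
  "slide": [
    [0,0,-0.6],
    [0,0,-0.95],
    [0,0,-0.95],
    [0,0,-0.95],
    [0,0,-0.95],
    [0,0,-0.95],
    [0,0,-0.95],
    [0,0,-0.95],
    [0,0,-0.95],
    [0,0,-0.8]
  ],
  "turn": [
    [0,0,0],
    [0,0,0],
    [0,0,0],
    [0,0,0],
    [0,0,0],
    [0,0,0],
    [0,0,0],
    [0,0,0],
    [0,0,0],
    [0,0,0]
  ],
  "gripper": [-0.8,-0.8,-0.8,-0.8,-0.8,-0.8,-0.8,-0.8,-0.8,-0.8]
}}

```text
clock: 13.0
eef_pos: [0.4812, 0.3377, 0.0613]
ee_rot: [[-0.923, 0.379, -0.071], [0.378, 0.925, 0.026], [0.075, -0.003, -0.997]]
force: [0.4, 0.2, -3.0]
finger_gap: 0.301
```

Request:
{"fn": "step_arm", "kwargs": {
  "slide": [
    [0,0,-0.25],
    [0,0,-0.15],
    [0,0,-0.1],
    [0,0,0],
    [0,0,0]
  ],
  "turn": [
    [0,0,0],
    [0,0,0],
    [0,0,0],
    [0,0,0],
    [0,0,0]
  ],
  "gripper": [-0.8,-0.8,-0.8,-0.8,-0.8]
}}

```text
clock: 13.62
eef_pos: [0.4809, 0.339, 0.0478]
ee_rot: [[-0.923, 0.378, -0.07], [0.377, 0.926, 0.026], [0.075, -0.002, -0.997]]
force: [-0.2, 0.2, -2.1]
finger_gap: 0.303
```

```bash
python3 st.py
```

```text
13.625 [0.4809 0.339  0.0478] [[-0.923, 0.378, -0.07], [0.377, 0.926, 0.026], [0.075, -0.002, -0.997]] [ 26.1  39.6  87.7   3.8  55.7 -43.9] [-0.2  0.2 -2.1] [ 0.08 -0.2   0.04] 0.3030077750473165
tcp box [-0.1199  0.3711  0.0478] pin frame mm [-283.1  351.1   41.1] zt box [-0.075 -0.002 -0.997] yt [-0.     1.    -0.002]
```

Request:
{"fn": "step_arm", "kwargs": {
  "slide": [
    [0,0,-0.17],
    [0,0,-0.17],
    [0,0,-0.13],
    [0,0,0]
  ],
  "turn": [
    [0,0,0],
    [0,0,0],
    [0,0,0],
    [0,0,0]
  ],
  "gripper": [-0.8,-0.8,-0.8,-0.8]
}}

```text
clock: 14.12
eef_pos: [0.4804, 0.3387, 0.0326]
ee_rot: [[-0.923, 0.378, -0.072], [0.377, 0.926, 0.026], [0.076, -0.004, -0.997]]
force: [-1.0, -0.0, -4.0]
finger_gap: 0.308
```

Request:
{"fn": "step_arm", "kwargs": {
  "slide": [
    [0,0,-0.035],
    [0,0,-0.035],
    [0,0,0],
    [0,0,0]
  ],
  "turn": [
    [0,0,0],
    [0,0,0],
    [0,0,0],
    [0,0,0]
  ],
  "gripper": [-0.8,-0.8,-0.8,-0.8]
}}

```text
clock: 14.62
eef_pos: [0.4808, 0.3389, 0.0312]
ee_rot: [[-0.923, 0.378, -0.071], [0.377, 0.926, 0.026], [0.075, -0.002, -0.997]]
force: [0.9, 0.2, -1.0]
finger_gap: 0.3
```

Request:
{"fn": "step_arm", "kwargs": {
  "slide": [
    [0,0,-0.035],
    [0,0,0],
    [0,0,0]
  ],
  "turn": [
    [0,0,0],
    [0,0,0],
    [0,0,0]
  ],
  "gripper": [-0.8,-0.8,-0.8]
}}

```text
clock: 15.0
eef_pos: [0.4808, 0.3389, 0.0312]
ee_rot: [[-0.923, 0.378, -0.07], [0.377, 0.926, 0.026], [0.075, -0.002, -0.997]]
force: [-3.5, -1.8, 7.4]
finger_gap: 0.304
```

Request:
{"fn": "step_arm", "kwargs": {
  "slide": [
    [0,0,0],
    [0,0,0],
    [0,0,0],
    [0,0,0],
    [0,0,0]
  ],
  "turn": [
    [0,0,0],
    [0,0,0],
    [0,0,0],
    [0,0,0],
    [0,0,0]
  ],
  "gripper": [-0.35,-0.3,-0.2,-0.1,0.0]
}}

```text
clock: 15.62
eef_pos: [0.4807, 0.3388, 0.03]
ee_rot: [[-0.923, 0.378, -0.071], [0.377, 0.926, 0.026], [0.076, -0.003, -0.997]]
force: [-1.0, -0.1, -0.3]
finger_gap: 0.491
```

Request:
{"fn": "step_arm", "kwargs": {
  "slide": [
    [0,0,0.2],
    [0,0,0.5],
    [0,0,0.9],
    [0,0,0.9],
    [0,0,0.9],
    [0,0,0.9],
    [0,0,0.9],
    [0,0,0.9],
    [0,0,0.9],
    [0,0,0.5]
  ],
  "turn": [
    [0,0,0],
    [0,0,0],
    [0,0,0],
    [-0.132,-0.323,0],
    [-0.15,-0.37,0],
    [0,0,0],
    [0,0,0],
    [0,0,0],
    [0,0,0],
    [0,0,0]
  ],
  "gripper": [0.0,0.0,0.0,0.0,0.0,0.0,0.0,0.0,0.0,0.0]
}}

```text
clock: 16.88
eef_pos: [0.4809, 0.339, 0.2577]
ee_rot: [[-0.926, 0.378, 0.001], [0.378, 0.926, -0.001], [-0.001, -0.0, -1.0]]
force: [-0.6, 0.6, -0.7]
finger_gap: 0.501
```

```bash
python3 st.py; python3 -c "
from h import *
c=cap('wrist','w6');d=cap('side','d6')
cv2.imwrite('pics/v6.png',np.hstack([cv2.resize(c['img'],(400,250)),cv2.resize(d['img'][80:280,160:480],(400,250),interpolation=2)]))
"; sed -i "s/('s1','d1')/('s6','d6')/" m.py; python3 -c "
from h import *
cap('scene','s6')"; python3 fit.py 2>/dev/null| sed -n '/----/,$p' | grep -E '^(box|tab|block|red)'
```

```text
16.875 [0.4809 0.339  0.2577] [[-0.926, 0.378, 0.001], [0.378, 0.926, -0.001], [-0.001, -0.0, -1.0]] [ 27.7  25.8  75.7  -0.1  78.4 -40. ] [-0.6  0.6 -0.7] [ 0.13 -0.07  0.01] 0.5009908895510029
tcp box [-0.1199  0.3711  0.2577] pin frame mm [-162.8  351.1  213. ] zt box [ 0.001 -0.    -1.   ] yt [ 0.  1. -0.]
box (0,) [ 0.452  -0.0495] -22.18 118 1074 0.0012
box (1,) [ 0.3798 -0.0207] -22.18 856 1 0.0013
box (0, 1) [ 0.4518 -0.0499] -22.15 1677 1074 0.0013
```

View pics/v6.png

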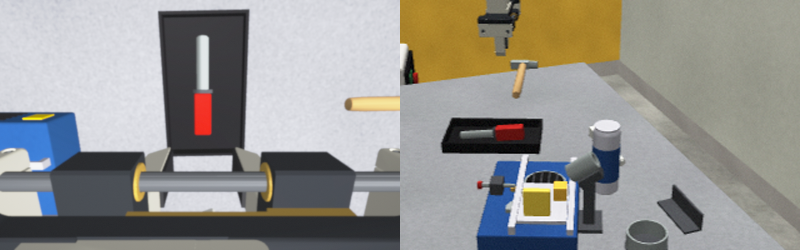

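The pin lies flat inside the tray, handle at about (202,113) in the wrist half of the picture, and the fingers are clear. I'll move over to the gate tab.

Request:
{"fn": "step_arm", "kwargs": {
  "slide": [
    [-0.06,-0.5,0],
    [-0.11,-0.93,0],
    [-0.11,-0.93,0],
    [-0.11,-0.93,0],
    [-0.11,-0.93,0],
    [-0.11,-0.93,0],
    [-0.11,-0.93,0],
    [-0.11,-0.93,0],
    [-0.11,-0.93,0],
    [-0.11,-0.93,0]
  ],
  "turn": [
    [0,0,0],
    [0,0,0],
    [0,0,0],
    [0,0,0],
    [0,0,0],
    [0,0,0],
    [0,0,0],
    [0,0,0],
    [0,0,0],
    [0,0,0]
  ],
  "gripper": [0.0,0.0,0.0,0.0,0.0,0.0,0.0,0.0,0.0,0.0]
}}

```text
clock: 18.27
eef_pos: [0.4479, 0.0711, 0.254]
ee_rot: [[-0.926, 0.378, -0.004], [0.378, 0.926, -0.002], [0.003, -0.004, -1.0]]
force: [1.0, -0.4, 0.1]
finger_gap: 0.496
```

Request:
{"fn": "step_arm", "kwargs": {
  "slide": [
    [-0.11,-0.93,0],
    [-0.11,-0.93,0],
    [-0.11,-0.93,0],
    [-0.11,-0.93,0],
    [-0.11,-0.93,0],
    [-0.11,-0.93,0],
    [-0.13,-1,0],
    [0,0,0]
  ],
  "turn": [
    [0,0,0],
    [0,0,0],
    [0,0,0],
    [0,0,0],
    [0,0,0],
    [0,0,0],
    [0,0,0],
    [0,0,0]
  ],
  "gripper": [0.0,0.0,0.0,0.0,0.0,0.0,0.0,0.0]
}}

```text
clock: 19.27
eef_pos: [0.4242, -0.1262, 0.254]
ee_rot: [[-0.925, 0.381, -0.004], [0.381, 0.925, -0.002], [0.003, -0.003, -1.0]]
force: [0.3, -0.2, 0.2]
finger_gap: 0.508
```

```bash
python3 st.py
cat > tab.py <<'E'
from h import *
import sys
B=np.load('box.npz');R,O=B['R'],B['O']
for n in sys.argv[1:]:
    c=cap(n,n+'t%d'%int(robot.get_obs()['clock']*10));P=pts(c).reshape(-1,3);H=cv2.cvtColor(c['img'],cv2.COLOR_BGR2HSV).reshape(-1,3).astype(int);Q=(P-O)@R
    m=(H[:,0]>20)&(H[:,0]<33)&(H[:,1]>150)&(abs(Q[:,0]-.01)<.06)&(abs(Q[:,1])<.12)
    for t,lo,hi in(('tab all',.125,.155),('tabtop',.141,.153),('block',.1,.1235)):
        q=Q[m&(Q[:,2]>lo)&(Q[:,2]<hi)]
        if len(q)>5: print(n,t,len(q),np.percentile(q,[2,50,98],0).round(4).tolist())
E
python3 tab.py wrist side
```

```text
19.275 [ 0.4242 -0.1262  0.254 ] [[-0.925, 0.381, -0.004], [0.381, 0.925, -0.002], [0.003, -0.003, -1.0]] [-26.4  10.6  98.4  -0.2  71.2 -93.9] [ 0.3 -0.2  0.2] [ 0.09 -0.03  0.02] 0.507941129911023
tcp box [ 0.0032 -0.0811  0.254 ] pin frame mm [ -64.  -101.1  139.4] zt box [-0.003 -0.003 -1.   ] yt [ 0.004  1.    -0.003]
wrist tab all 1112 [[-0.0301, -0.0846, 0.1338], [-0.0085, -0.0787, 0.1455], [0.017, -0.0729, 0.1469]]
wrist tabtop 1069 [[-0.0294, -0.0846, 0.1434], [-0.0073, -0.0787, 0.1455], [0.017, -0.0729, 0.1469]]
wrist block 1051 [[-0.0301, -0.0784, 0.1024], [0.0287, -0.0198, 0.1183], [0.0429, -0.006, 0.1201]]
side tab all 165 [[-0.0289, -0.0904, 0.1253], [-0.0063, -0.0871, 0.1357], [0.0164, -0.0836, 0.1447]]
side tabtop 37 [[-0.029, -0.0902, 0.1413], [-0.0061, -0.0864, 0.1431], [0.0164, -0.0816, 0.1455]]
side block 239 [[-0.0295, -0.091, 0.1014], [0.0024, -0.0863, 0.1156], [0.0427, -0.0102, 0.1222]]
```

Request:
{"fn": "step_arm", "kwargs": {
  "slide": [
    [-0.253,0.177,-0.3],
    [0,0,-0.65],
    [0,0,-0.65],
    [0,0,-0.65],
    [0,0,-0.65],
    [0,0,-0.65],
    [0,0,-0.65],
    [0,0,0]
  ],
  "turn": [
    [0,0,0],
    [0,0,0],
    [0,0,0],
    [0,0,0],
    [0,0,0],
    [0,0,0],
    [0,0,0],
    [0,0,0]
  ],
  "gripper": [0.0,0.0,0.0,0.0,0.0,0.0,0.0,0.0],
  "squeeze": 25
}}

```text
clock: 20.38
eef_pos: [0.4164, -0.1178, 0.1277]
ee_rot: [[-0.926, 0.377, -0.005], [0.377, 0.926, -0.0], [0.005, -0.002, -1.0]]
force: [-1.1, 0.5, 0.2]
finger_gap: 0.499
```

Request:
{"fn": "step_arm", "kwargs": {
  "slide": [
    [0,0,0],
    [0,0,0],
    [0,0,0],
    [0,0,0],
    [0,0,0]
  ],
  "turn": [
    [0,0,0],
    [0,0,0],
    [0,0,0],
    [0,0,0],
    [0,0,0]
  ],
  "gripper": [-0.3,-0.5,-0.6,-0.8,-1]
}}

```text
clock: 21.0
eef_pos: [0.4179, -0.1199, 0.1294]
ee_rot: [[-0.926, 0.378, -0.001], [0.378, 0.926, -0.003], [0.0, -0.003, -1.0]]
force: [-2.8, -3.0, 4.8]
finger_gap: 0.154
```

```bash
python3 st.py
```

```text
21.0 [ 0.4179 -0.1199  0.1294] [[-0.926, 0.378, -0.001], [0.378, 0.926, -0.003], [0.0, -0.003, -1.0]] [-26.   18.6 110.2  -0.2  51.2 -93.6] [-2.8 -3.   4.8] [-0.22  0.3  -0.  ] 0.15429685103646731
tcp box [-0.005  -0.0776  0.1294] pin frame mm [-142.2  -97.6   42.1] zt box [-0.    -0.003 -1.   ] yt [ 0.001  1.    -0.003]
```

Request:
{"fn": "step_arm", "kwargs": {
  "slide": [
    [0.05,0.123,0],
    [0.1,0.247,0],
    [0.1,0.247,0],
    [0.1,0.247,0],
    [0.1,0.247,0],
    [0.1,0.247,0],
    [0.1,0.247,0],
    [0.1,0.247,0],
    [0.1,0.247,0],
    [0,0,0]
  ],
  "turn": [
    [0,0,0],
    [0,0,0],
    [0,0,0],
    [0,0,0],
    [0,0,0],
    [0,0,0],
    [0,0,0],
    [0,0,0],
    [0,0,0],
    [0,0,0]
  ],
  "gripper": [-1,-1,-1,-1,-1,-1,-1,-1,-1,-1]
}}

```text
clock: 22.25
eef_pos: [0.4438, -0.0564, 0.1294]
ee_rot: [[-0.926, 0.378, -0.001], [0.378, 0.926, -0.002], [-0.0, -0.002, -1.0]]
force: [-0.9, -1.3, 5.1]
finger_gap: 0.148
```

Request:
{"fn": "step_arm", "kwargs": {
  "slide": [
    [0.05,0.123,0],
    [0.05,0.123,0],
    [0.038,0.093,0],
    [0,0,0]
  ],
  "turn": [
    [0,0,0],
    [0,0,0],
    [0,0,0],
    [0,0,0]
  ],
  "gripper": [-1,-1,-1,-1]
}}

```text
clock: 22.75
eef_pos: [0.4479, -0.0464, 0.1294]
ee_rot: [[-0.926, 0.378, -0.001], [0.378, 0.926, -0.002], [-0.0, -0.002, -1.0]]
force: [-0.4, -2.5, 5.5]
finger_gap: 0.15
```

```bash
python3 st.py
```

```text
22.75 [ 0.4479 -0.0464  0.1294] [[-0.926, 0.378, -0.001], [0.378, 0.926, -0.002], [-0.0, -0.002, -1.0]] [-15.6  20.  107.9  -0.2  52.1 -83.3] [-0.4 -2.5  5.5] [-0.    0.06 -0.03] 0.150355042925826
tcp box [-0.0049  0.0017  0.1294] pin frame mm [-142.1  -18.3   42. ] zt box [ 0.    -0.002 -1.   ] yt [ 0.001  1.    -0.002]
```

Request:
{"fn": "step_arm", "kwargs": {
  "slide": [
    [0.038,0.093,0],
    [0.038,0.093,0],
    [0,0,0]
  ],
  "turn": [
    [0,0,0],
    [0,0,0],
    [0,0,0]
  ],
  "gripper": [-1,-1,-1]
}}

```text
clock: 23.12
eef_pos: [0.4502, -0.0409, 0.1295]
ee_rot: [[-0.926, 0.378, -0.001], [0.378, 0.926, -0.003], [-0.0, -0.003, -1.0]]
force: [-0.6, -3.0, 5.0]
finger_gap: 0.153
```

Request:
{"fn": "step_arm", "kwargs": {
  "slide": [
    [0.038,0.093,0],
    [0.025,0.062,0],
    [0,0,0]
  ],
  "turn": [
    [0,0,0],
    [0,0,0],
    [0,0,0]
  ],
  "gripper": [-1,-1,-1]
}}

```text
clock: 23.5
eef_pos: [0.4518, -0.0369, 0.1295]
ee_rot: [[-0.926, 0.378, -0.001], [0.378, 0.926, -0.004], [-0.0, -0.004, -1.0]]
force: [-3.5, -6.2, 5.6]
finger_gap: 0.149
```

Request:
{"fn": "step_arm", "kwargs": {
  "slide": [
    [0.025,0.062,0],
    [0.025,0.062,0],
    [0,0,0]
  ],
  "turn": [
    [0,0,0],
    [0,0,0],
    [0,0,0]
  ],
  "gripper": [-1,-1,-1]
}}

```text
clock: 23.88
eef_pos: [0.4519, -0.0367, 0.1294]
ee_rot: [[-0.926, 0.377, -0.005], [0.377, 0.926, -0.01], [0.001, -0.011, -1.0]]
force: [-10.9, -27.8, 8.2]
finger_gap: 0.15
```

The force rose to 30 N with no further travel, so the gate is at its hard stop. I'll relax, open and lift.

Request:
{"fn": "step_arm", "kwargs": {
  "slide": [
    [-0.025,-0.062,0],
    [0,0,0],
    [0,0,0],
    [0,0,0],
    [0,0,0]
  ],
  "turn": [
    [0,0,0],
    [0,0,0],
    [0,0,0],
    [0,0,0],
    [0,0,0]
  ],
  "gripper": [-1,-0.5,-0.2,0,0]
}}

```text
clock: 24.5
eef_pos: [0.4524, -0.0338, 0.1289]
ee_rot: [[-0.926, 0.378, -0.002], [0.378, 0.926, -0.002], [0.001, -0.003, -1.0]]
force: [0.3, -0.2, 0.2]
finger_gap: 0.49
```

Request:
{"fn": "step_arm", "kwargs": {
  "slide": [
    [0,0,0.2],
    [0,0,0.5],
    [0,0,0.7],
    [0,0,0.7],
    [0,0,0.7],
    [0,0,0.7],
    [0,0,0.7],
    [0,0,0.7],
    [0,0,0.2],
    [0,0,0]
  ],
  "turn": [
    [0,0,0],
    [0,0,0],
    [0,0,0],
    [0,0,0],
    [0,0,0],
    [0,0,0],
    [0,0,0],
    [0,0,0],
    [0,0,0],
    [0,0,0]
  ],
  "gripper": [0,0,0,0,0,0,0,0,0,0]
}}

```text
clock: 25.75
eef_pos: [0.4524, -0.0341, 0.282]
ee_rot: [[-0.926, 0.378, -0.001], [0.378, 0.926, -0.002], [0.0, -0.003, -1.0]]
force: [0.3, 0.2, 0.0]
finger_gap: 0.498
```

```bash
python3 st.py; python3 tab.py wrist side; python3 -c "
from h import *
c=cap('wrist','w9');d=cap('side','d9')
cv2.imwrite('pics/v9.png',np.hstack([cv2.resize(c['img'],(400,250)),cv2.resize(d['img'][140:300,180:436],(400,250),interpolation=2)]))"
```

```text
25.75 [ 0.4524 -0.0341  0.282 ] [[-0.926, 0.378, -0.001], [0.378, 0.926, -0.002], [0.0, -0.003, -1.0]] [-13.9  10.4  94.   -0.1  75.6 -81.7] [0.3 0.2 0. ] [ 0.06 -0.08  0.01] 0.4977683239018936
tcp box [-0.0054  0.0148  0.282 ] pin frame mm [-55.   -5.2 167.3] zt box [-0.    -0.003 -1.   ] yt [ 0.001  1.    -0.003]
wrist tab all 897 [[-0.03, 0.0067, 0.1327], [-0.0081, 0.0125, 0.1455], [0.0166, 0.0182, 0.147]]
wrist tabtop 859 [[-0.0295, 0.0067, 0.1435], [-0.007, 0.0125, 0.1455], [0.0166, 0.0182, 0.147]]
wrist block 869 [[-0.0299, 0.0123, 0.1027], [0.029, 0.0707, 0.1183], [0.0426, 0.0851, 0.1202]]
side tab all 152 [[-0.0283, 0.0003, 0.1253], [-0.0065, 0.0041, 0.1361], [0.0155, 0.01, 0.1462]]
side tabtop 46 [[-0.0284, 0.0005, 0.1412], [-0.0062, 0.0041, 0.1435], [0.0156, 0.0115, 0.1469]]
side block 214 [[-0.0288, 0.0001, 0.1006], [0.0006, 0.0048, 0.1156], [0.0423, 0.0809, 0.1227]]
```

View pics/v9.png

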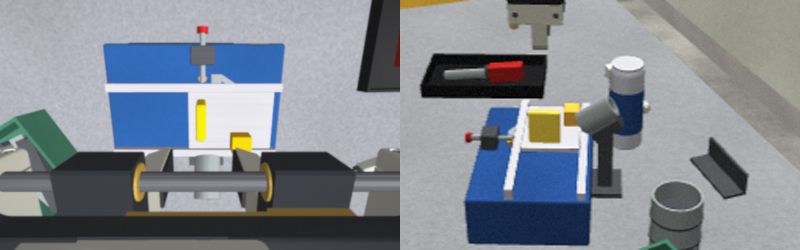

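The mouth is covered and the tab is at (201,120). The catch's roller, about (203,78), appears behind the tooth at (222,80). I'll zoom in on the catch, comparing before and after.

```bash
python3 -c "
from h import *
import glob
a=ld('w9')['img'][30:160,260:420]; b=ld(glob.glob('pics/wristt19*.pkl')[0][5:-4])['img']
d=ld('d6')['img'][180:260,210:310]; e=ld('d9')['img'][180:260,210:310]
f=lambda i:cv2.resize(i,(400,300),interpolation=2)
cv2.imwrite('pics/v10.png',np.vstack([np.hstack([f(a),f(b)]),np.hstack([f(d),f(e)])]))"
```

```text
(no output)
```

View pics/v10.png

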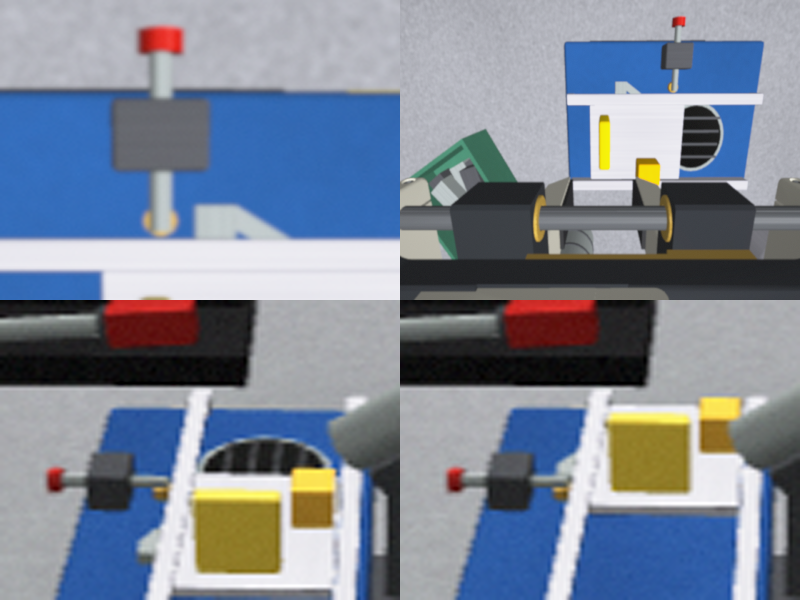

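The tooth has passed the roller. The catch knob sits at the same place before (55,480) and after (455,480), so the roller is fully sprung out. The pin is unchanged in the tray, so I'll hand in.

```bash
python3 -c "
from h import *
print(robot.finish_job()); print(robot.get_obs()['clock'])"
```

```text
the job is handed in; nothing more can be done
None
the job is handed in; nothing more can be done
```

I drew the pin, laid it in the tray and pushed the gate shut until the catch clicked in behind it. The job is handed in, at about 26 s on the clock; no verdict was reported.

- **Pin:** I gripped it at 25 N and drew it 117 mm along the sleeve axis, raising the grip to 45 N for the last part. The wrist force read about 3 N at each check on the way. I set it down level in the tray and let go. The last pictures show it lying flat, wholly inside.
- **Gate:** I gripped the tab and pushed until the force reached about 30 N with no further travel, which I took as the hard stop. The wrist camera showed the tab had moved 91 mm. The close-up shows the roller behind the tooth and the catch knob back where it was before. I had no direct reading of the gate or catch joints.
- **Other objects:** In the last pictures the can, tin and angle are upright and look unmoved, though I did not measure them. The arm had let go of everything and stood clear above the box.
- **Disagreements:** Joint 5 reached its lower limit during the approach to the pin, so I gripped with about 4° less tilt than planned. The cameras differed by 1–3 mm on where the handle and tab were, and I used the wrist camera.

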